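# Change the cut-off fence over to the longer stop

### The arm

A 6-joint arm with a two-finger parallel gripper is mounted at the origin on a cart in front of the work surface, level with it; the furniture and walls round the work are solid. World frame = base frame: x ahead of the robot, y to its left, z up, the work surface at z = 0. Lengths are in m, angles in rad, forces in N, time in s.
With the tool pointing down it reaches from about 0.375 to 0.9 m from the base axis. Payload 3.1 kg.
Tool frame: the origin (TCP) lies at the very end of the fingers, on their centre line; the grasp point (between the pads) lies 19 mm behind it; z points along the fingers, y is the line along which they close (so a half turn about z gives the same grasp; the last joint's range is limited). The gripper opens to 87 mm and grips with 3 to 60 N. Pads are 19 mm wide; open, the fingers measure 117 mm over their backs; the gripper's body (75 mm by 190 mm) begins 51 mm behind the grasp point.
Start: joints at [-1.361, 0.527, 1.433, -0, 1.181, -0.178], TCP at [0.236, -0.579, 0.223] pointing down, gripper open.
Joint ranges: [-3.08, 3.08], [-0.75, 2.2], [0.22, 2.44], [-1.43, 4.57], [0, 2.65], [-2.85, 2.85]. Speed limits (rad/s): [2.79, 2.79, 3.14, 3.14, 3.14, 3.14].

### API

Orientations are given as a unit quaternion [x, y, z, w].
In Python, from rig import robot gives the robot as it stands. The module is installed in compiled form; this text tells all that it offers.
- The arm moves only by the tool play_rows, never from a script. Its argument "steps" is one flat list of numbers, 5 for each row, row after row: the opening, from -1 (shut) to 1 (fully open), then the shift along the tool's x, y, z as a fraction of full scale, then the turn about the tool's z as a fraction of full scale. In form: [claw, tx, ty, tz, twist, claw, tx, ty, tz, twist, ...]. A call has exactly 10 rows; each row shifts and turns the commanded pose from where the row before left it, along the tool's axes as they then stand; what a row does not reach is not made up. Full scale, the value 1, is 0.03 m for a shift and 0.1 rad for a turn. A row lasts 1/10 s, in which the tool goes at most 50 mm and 8.59 degrees, less where a joint would pass 70% of its speed; a pose out of reach is approached as far as the arm can. A call with a number of a shift or a turn outside -1 to 1 is refused whole. A call with a gripper value outside its range is refused whole. The fingers move at their own pace and stop on an object; "grip_force" is the grip in N (left out, the last holds). Time passes only in rows, so rows that do not move let the fingers close, or fill a call up. It gives the time, the measured TCP pose, the force, the opening and the grip force at its end, in the units of the state.
- robot.get_obs(): the state, without advancing time (a new reading comes with each control period).
- robot.camera(name): name is "scene" or "top"; returns a dict with "image" (400x640x3 uint8, red, green, blue), "mtx" (3x3 intrinsics, pixels), "rvec" (rotation vector, rad) and "tvec" (3), from world to camera coordinates, as OpenCV has them. Camera axes: x right, y down, z forward; pixel columns grow to the right and rows downward; lengths in m; the calibration is good to about 2 mm. A picture is of the moment at which its call begins. There is no depth.
- robot.hand_in(): hands the job in; it is judged then, once.
The state is a dict: "time": time; "q": joint angles; "joint_velocities": joint speeds; "joint_torque": joint torques, N m; "position": TCP position; "tool_rot": TCP orientation; "ft_force": force on the tool from outside, world axes, zero at the start; "moment": the same for the moment, N m; "grip_width": finger opening in m; "grip_force": force on a finger pad.
Only numpy, scipy, OpenCV 4.12 (cv2) and the standard library are available. Lean on these libraries where they do the work, as an engineer would, in place of code of your own. Each camera call takes 0.05 s, during which the arm holds its last target. There are 200 camera calls.

### The job

Change the cut-off fence over from the short to the long cut: press the thumb tab of the near stop (the left one, beside the offcut) until its arm is flipped fully up, and push the raised arm of the far stop fully down in front of the fence. Then push the timber offcut flush against the fence and along it until its right end butts against the far stop. Only push with the fingertips, do not pick the offcut up or tip it, leave the things round about where they are, and let go at the end.

Things in the scene. Friction and masses are not known exactly. Their poses are not given: they have to be found in the camera images.
- fence: Cut-off fence screwed to the table. Origin on the table under the fence's front face; x points away from the robot into the fence, y along it to the left. Grey laminated base x -95..50, y -145..185 mm, its top 12 mm above the table; upright fence x 0..18 mm, top at 60 mm, with an aluminium track to 68 mm; saw kerf through the fence at y = 45 mm.
- near_stop: Near flip stop: the left one of the two on the track, beside the offcut; starts flipped down. Carriage 62 mm long with a hinged metal arm 22 mm wide. Origin on the track (68 mm above the table), in the plane of the fence's front face, at the middle of the arm's width. Axes as the fence's.
- near_stop_pivot (a point): The near stop's hinge, at the middle of the arm's width: 4 mm behind the fence's front face, 83 mm above the table. The hinge runs along y. Axes as the fence's.
- near_stop_arm (a joint): Angle of the near arm (rad): 0 = fully down, 1.28 = fully up. Pressing the thumb tab behind the hinge down swings the foot forward and up. The hinge is stiff (0.06 N m): the arm stays where it is left, 3 to 5 N at the tab move it. Fully up the tab points back, 35 degrees below level, and the foot sticks out over the offcut, its free end 79 to 93 mm above the table, 68 mm in front of the fence.
- near_stop_tab (a point): End of the near stop's thumb tab (20 mm wide, 4 mm thick), middle of its width, 58 mm from the hinge; moves with the arm. With the arm down the tab rises to the rear, 38 degrees above level; the fingertip shall follow its arc, or it may bind.
- far_stop: Far flip stop: the right one of the two, the same part as the near stop, 54 to 76 mm to the right of it; starts flipped up. Origin as the near stop's. Axes as the fence's.
- far_stop_pivot (a point): The far stop's hinge, at the middle of the arm's width: 4 mm behind the fence's front face, 83 mm above the table. Axes as the fence's.
- far_stop_arm (a joint): Angle of the far arm (rad): 0 = fully down, 1.28 = fully up; stiff like the near one. Up, its foot sticks out to the front; pressing the foot down, then back toward the fence, flips it down. Fully down the foot hangs in front of the fence, its front side 26 mm and its rear side 12 mm before the fence's face, from 17 mm to 87 mm above the table.
- far_stop_foot (a point): Point on the outer side of the far stop's foot, 6 mm from its free end, middle of its width; moves with the arm. From the hinge: 30 mm in front and 60 mm below when down, 66 mm in front and 12 mm above when fully up.
- far_stop_face (a point): Fixed point where the left side of the far stop's foot stands when it is down; the offcut's right end shall touch that side. 19 mm in front of the fence's face, 38 mm above the table. Axes as the fence's.
- board: Sawn timber offcut, 38 x 140 x 19 mm, about 60 g, lying loose on the base to the left of the near stop. Origin at the centre of its underside, its y axis along its length.
- swivel_stool: Obstacle: black stool standing on the table at the right, fixed; origin on the table under its seat. Its front leg stands between the arm's start pose and the fence: foot at world x 0.395, y -0.335, upright to 0.21 m, then leaning back and to the right to x 0.62, y -0.48 at 0.5 m. Pass it on the robot's side.
- stool_3: Obstacle: grey stool standing on the table behind and to the left of the fence, fixed; origin on the table under its seat. Its front leg, 25 to 50 mm thick, stands at world x 0.505, y 0.135 and leans away from the robot as it rises.
- brush: Bystander: flat paint brush lying in front of the grey base, 40 x 206 x 15 mm, origin under its middle.
- tape_measure: Bystander: pocket tape measure, 36 x 89 x 65 mm, left of the base. Origin under it.
- glue_bottle: Bystander: wood glue bottle, 61 mm wide, 184 mm tall, at the left.
- wax_tin: Bystander: round tin, 70 mm wide, 30 mm tall, at the left.
- bin: Bystander: open hopper bin of small parts, 136 x 98 x 67 mm, behind the fence.
- fix_box: Bystander: small card box, 60 x 90 x 45 mm, behind and to the right of the fence.
- cloth_tape: Bystander: roll of cloth tape lying flat, 112 mm wide, 48 mm tall, at the left behind.

How it is judged:
On the way, in this order (a step that is already met when the one before it is completed fails the run):
1. the near stop is flipped up and the far stop is flipped down (value of joint near_stop_arm above 1.15 rad and value of joint far_stop_arm below 0.09 rad), for 0.2 s.
2. the offcut lies flush against the fence and butts against the far stop (x of board in the frame of fence above -0.0225 m and angle between the y axis of board and the y axis of fence, either way round below 0.025 rad and y of board in the frame of far_stop_face between 0.066 and 0.0735 m and height (world z) of board between 0.009 and 0.016 m), for 0.2 s.
At the end, for the whole second after the job is handed in: The near stop's arm is up (over 1.15 rad, fully up is 1.28), the far stop's arm down (under 0.09 rad); the offcut lies flat on the base at rest, its long side within 3.5 mm of the fence and parallel to it within 0.025 rad, its right end within 3.5 mm of the far stop (all of step 1 and all of step 2 and linear speed of board below 0.01 m/s); the robot touches nothing.
It fails at once if the offcut is lifted or tipped (raised more than 15 mm off the base, or tilted more than 0.3 rad) (height (world z) of board above 0.027 m or angle between board's own z axis and vertical above 0.3 rad).
It fails at once if a bystander is moved more than 30 mm (distance of any of brush, tape_measure, glue_bottle, wax_tin, bin, fix_box, cloth_tape from where it was at the start of the episode above 0.03 m).
It also fails if it takes over 64 s, if anything falls off the work surface, if the arm or the gripper's body presses on something with over 40 N, if the wrist force passes 120 N, or if a joint passes its speed limit or range.

## Working session

There is one attempt and no reset: what is moved stays moved. The work goes in short steps, Python scripts to look and compute and a tool call to move; the robot and the scene stay as the last step left them, time stands still between calls to the robot, and variables do not carry over. Pictures are saved under pics/ and viewed, at most 10 in all, crops included, and the job is handed in when it is done.

Besides the shell and the picture viewer there is one more tool, called after "Emit:" as name(argument=value, ...) on one line, values as JSON. play_rows: Moves the arm, as the interface text tells. Shift numbers are shares of 0.03 m and turn numbers shares of 0.1 rad, none past 1 either way. Its arguments: {"type":"object","properties":{"steps":{"type":"array"},"grip_force":{"type":"number"}},"required":["steps"]}

```bash
mkdir -p pics; cat > h.py <<'E'
import numpy as np, cv2
from rig import robot
def cam(n,f=None):
    c=robot.camera(n); c['R']=cv2.Rodrigues(np.array(c['rvec'],float))[0]; c['t']=np.array(c['tvec'],float).ravel()
    if f: cv2.imwrite(f,cv2.cvtColor(c['image'],cv2.COLOR_RGB2BGR))
    return c
def ray(c,u,v,z):
    d=c['R'].T@np.linalg.inv(c['mtx'])@np.array([u,v,1.]); o=-c['R'].T@c['t']
    return o+d*(z-o[2])/d[2]
def proj(c,p):
    return cv2.projectPoints(np.array(p,float).reshape(-1,1,3),np.array(c['rvec'],float),np.array(c['tvec'],float),np.array(c['mtx']),None)[0].reshape(-1,2)
E
python3 - <<'E'
from h import *
np.set_printoptions(precision=4,suppress=True)
for n in('scene','top'):
    c=cam(n,f'pics/{n}0.png'); print(n,-c['R'].T@c['t'],c['R'],c['mtx'])
o=robot.get_obs(); print(o)
E
```

```text
scene [-0.5214 -0.8201  0.8482] [[ 0.5835 -0.812   0.0159]
 [-0.4071 -0.3094 -0.8594]
 [ 0.7027  0.4949 -0.5111]] [[431.7686   0.     325.8447]
 [  0.     431.7686 202.3555]
 [  0.       0.       1.    ]]
top [ 0.4026 -0.0708  1.3784] [[ 0.0176 -0.9997  0.0172]
 [-0.9948 -0.0192 -0.1001]
 [ 0.1004 -0.0153 -0.9948]] [[374.3775   0.     323.114 ]
 [  0.     374.3775 196.8949]
 [  0.       0.       1.    ]]
{'time': 0.1, 'q': array([-1.3615,  0.5284,  1.4338,  0.    ,  1.1814, -0.1785]), 'joint_velocities': array([ 0.0007, -0.0027, -0.0042,  0.0002,  0.0013, -0.0005]), 'joint_torque': array([ -0.    , -44.0984, -17.7152,   0.0636,   0.0534,  -0.    ]), 'position': array([ 0.2362, -0.5779,  0.2217]), 'tool_rot': array([ 0.9813,  0.1927, -0.    , -0.001 ]), 'ft_force': array([-0.2557, -0.0152, -0.398 ]), 'moment': array([-0.014 , -0.0429,  0.0557]), 'grip_force': 0.0, 'grip_width': 0.08691077966494762}
```

View pics/scene0.png

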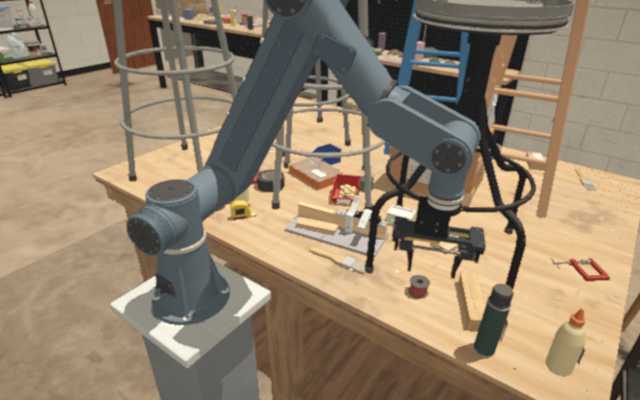

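View pics/top0.png

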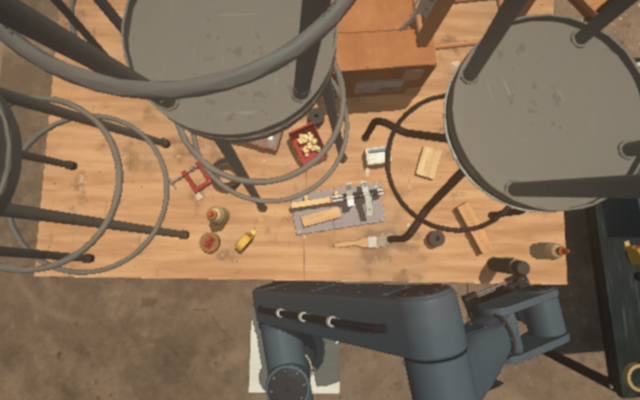

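The scene view shows the base around (340,230) with the stops at about (352,210) and (365,215). The top view shows the base at (294..386, 185..236) with the offcut at (320,215). I'll zoom in on both.

```bash
python3 - <<'E'
import cv2
a=cv2.imread('pics/top0.png')[170:250,285:395]; cv2.imwrite('pics/topc.png',cv2.resize(a,None,fx=7,fy=7,interpolation=cv2.INTER_CUBIC))
a=cv2.imread('pics/scene0.png')[185:280,280:430]; cv2.imwrite('pics/scenec.png',cv2.resize(a,None,fx=5,fy=5,interpolation=cv2.INTER_CUBIC))
E
```

```text
(no output)
```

View pics/topc.png

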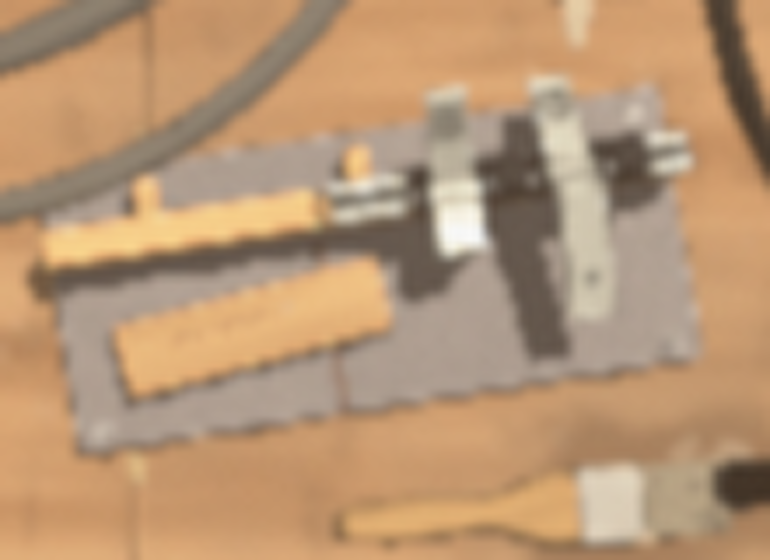

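View pics/scenec.png

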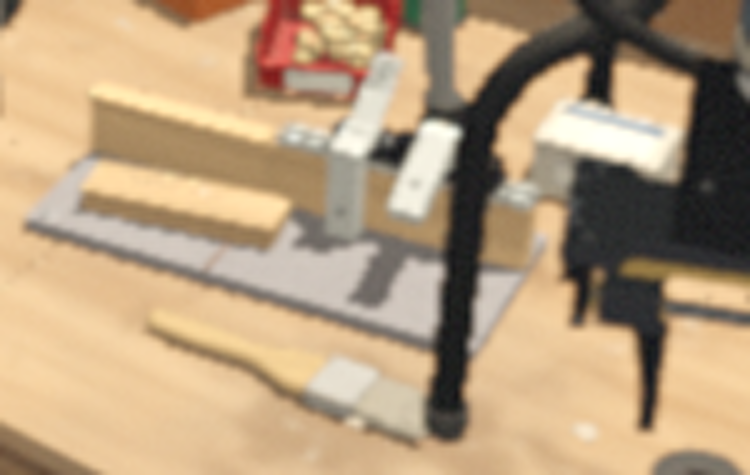

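The top crop shows the base corners at FL (80,452), FR (697,357) and BR (655,88). The offcut's top corners are (113,327), (375,258), (395,325) and (133,397). The near tab end is at (447,92), the far foot end at (592,315) and the far tab end at (550,80). In the scene crop, the near tab end is at (385,60) and the far foot end at (407,215).

```bash
cat >> h.py <<'E'
def tri(c1,p1,c2,p2):
    P=lambda c:c['mtx']@np.c_[c['R'],c['t']]
    X=cv2.triangulatePoints(P(c1),P(c2),np.array(p1,float).reshape(2,1),np.array(p2,float).reshape(2,1)).ravel(); return X[:3]/X[3]
E
python3 - <<'E'
from h import *
np.set_printoptions(precision=4,suppress=True)
T=cam('top');S=cam('scene')
tp=lambda p:((p[0]+.5)/7-.5+285,(p[1]+.5)/7-.5+170)
sp=lambda p:((p[0]+.5)/5-.5+280,(p[1]+.5)/5-.5+185)
FL,FR,BR,BL=[ray(T,*tp(p),.012)[:2] for p in((80,452),(697,357),(655,88),(47,215))]
print('base',FL,FR,BR,BL, [np.linalg.norm(a-b) for a,b in((FL,FR),(FR,BR),(BL,FL),(BL,BR))])
# fit fence frame: corners to model
M=np.array([[-.095,.185],[-.095,-.145],[.05,-.145]]);W=np.array([FL,FR,BR])
A=M-M.mean(0);B=W-W.mean(0);th=np.arctan2((A[:,0]*B[:,1]-A[:,1]*B[:,0]).sum(),(A*B).sum())
R=np.array([[np.cos(th),-np.sin(th)],[np.sin(th),np.cos(th)]]);t=W.mean(0)-R@M.mean(0)
print('th',th,'t',t,'res',W-(M@R.T+t))
F=lambda p:np.r_[R.T@(p[:2]-t),p[2:]]
np.savez('f.npz',R=R,t=t,th=th)
print('offcut',*[F(ray(T,*tp(p),.031)) for p in((113,327),(375,258),(395,325),(133,397))])
print('neartab',F(ray(T,*tp((447,92)),.119)),'farfoot',F(ray(T,*tp((592,315)),.094)),'fartab',F(ray(T,*tp((550,80)),.05)))
print('fence front top',F(ray(T,*tp((45,267)),.06)),F(ray(T,*tp((322,225)),.06)))
print('tri neartab',F(tri(T,tp((447,92)),S,sp((385,60)))),'farfoot',F(tri(T,tp((592,315)),S,sp((407,215)))))
print('near arm top corners',F(ray(T,*tp((434,190)),.087)),F(ray(T,*tp((484,183)),.087)))
for n,p in dict(FL=(-.095,.185,.012),FR=(-.095,-.145,.012),BR=(.05,-.145,.012)).items():
    w=np.r_[R@p[:2]+t,p[2]]; u=proj(S,w)[0]; print(n,((u-[279.5,184.5])*5).round())
E
```

```text
base [0.4027 0.0041] [ 0.4577 -0.3165] [ 0.5991 -0.2941] [0.5257 0.0244] [np.float64(0.3252942113233435), np.float64(0.14310090490073904), np.float64(0.1246353233799202), np.float64(0.32685422551194965)]
th 0.168119751254437 t [ 0.5267 -0.1598] res [[ 0.0007 -0.0025]
 [ 0.0005  0.0022]
 [-0.0011  0.0003]]
offcut [-0.0343  0.1555  0.031 ] [-0.0192  0.0168  0.031 ] [-0.0549  0.012   0.031 ] [-0.0713  0.1505  0.031 ]
neartab [ 0.0497 -0.0242  0.119 ] farfoot [-0.0669 -0.0801  0.094 ] fartab [ 0.0566 -0.0847  0.05  ]
fence front top [-0.0008  0.184   0.06  ] [-0.0006  0.0427  0.06  ]
tri neartab [ 0.0491 -0.0228  0.1173] farfoot [-0.0654 -0.0845  0.078 ]
near arm top corners [ 0.0062 -0.0135  0.087 ] [ 0.006  -0.0386  0.087 ]
FL [ 20. 215.]
FR [470. 351.]
BR [545. 235.]
```

Both views agree on the fence frame: yaw 0.168, origin (0.527,-0.160). The near stop is at y≈-0.024, the far stop at y≈-0.083 and the offcut centre at about (-0.045, 0.084). I'll do the far stop first, with fingers shut and the tool aligned to the fence, so that tool x = fence x, tool y = −fence y and z is down.

Emit:
play_rows(steps=[-1,0,0,0,1,-1,0,0,0,1,-1,0.36,-0.93,0,0.2,-1,0.36,-0.93,0,0,-1,0.36,-0.93,0,0,-1,0.36,-0.93,0,0,-1,0.36,-0.93,0,0,-1,0.36,-0.93,0,0,-1,0.36,-0.93,0,0,-1,0.36,-0.93,0,0], grip_force=20)

```text
time: 1.2
position: [0.2838, -0.3427, 0.2225]
tool_rot: [0.996, 0.084, 0.0, -0.0]
ft_force: [0.6, -0.0, 0.0]
grip_width: 0.0146
grip_force: 0.0
```

```bash
cat >> h.py <<'E'
def st():
    f=np.load('f.npz'); o=robot.get_obs(); p=o['position']; q=o['tool_rot']
    print('t',o['time'],'fence',np.r_[f['R'].T@(p[:2]-f['t']),p[2]].round(4),'yaw-th',round(2*np.arctan2(q[1],q[0])-float(f['th']),4),'F',np.r_[f['R'].T@o['ft_force'][:2],o['ft_force'][2]].round(1),'w',round(o['grip_width'],4),'q',o['q'].round(2))
E
python3 -c "from h import *;st()"
```

```text
t 1.2 fence [-0.2701 -0.1397  0.2225] yaw-th -0.0006 F [ 0.5 -0.1  0. ] w 0.0146 q [-1.13  0.29  1.87  0.    0.99  0.27]
```

Emit:
play_rows(steps=[-1,0.4,-0.93,0,0,-1,0.5,-0.93,0,0,-1,0.6,-0.93,0,0,-1,0.7,-0.93,0,0,-1,0.8,-0.93,0,0,-1,0.65,0.2,0.6,0,-1,0.65,0.2,0.6,0,-1,0.65,0.2,0.6,0,-1,0.65,0.2,0.6,0,-1,0.65,0.2,0.6,0])

```text
time: 2.2
position: [0.4512, -0.2046, 0.1317]
tool_rot: [0.996, 0.084, 0.0, 0.0]
ft_force: [0.5, 0.1, -0.0]
grip_width: 0.0006
grip_force: 0.0
```

```bash
python3 -c "from h import *;st();cam('scene','pics/s1.png')"; python3 -c "
import cv2
a=cv2.imread('pics/s1.png')[120:280,270:480];cv2.imwrite('pics/s1c.png',cv2.resize(a,None,fx=3.5,fy=3.5,interpolation=2))"
```

```text
t 2.2 fence [-0.0819 -0.0316  0.1317] yaw-th -0.0 F [ 0.5 -0.  -0. ] w 0.0006 q [-0.65  0.5   1.84 -0.    0.8   0.75]
```

View pics/s1c.png

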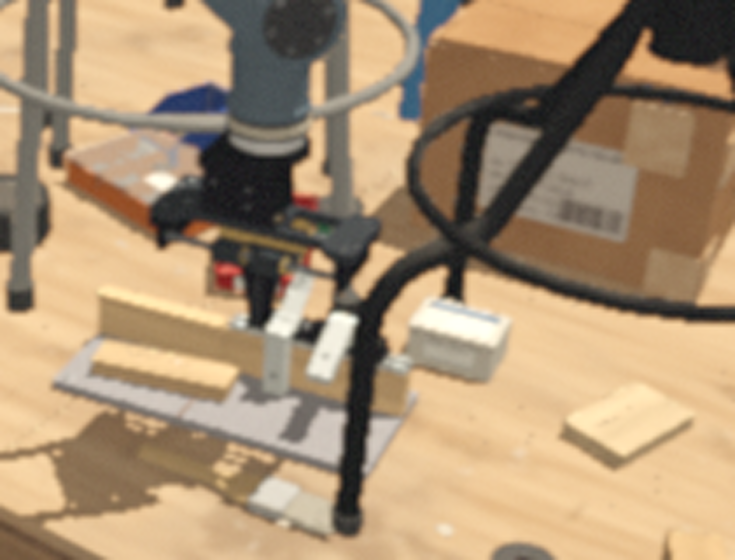

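```bash
python3 - <<'E'
from h import *
f=np.load('f.npz');S=cam('scene');T=cam('top','pics/t1.png')
W=lambda x,y,z:np.r_[f['R']@[x,y]+f['t'],z]
for n,p in dict(tcp=(-.082,-.0316,.1317),neartabend=(.05,-.024,.119),nearfoot=(-.026,-.024,.017),farfoot=(-.062,-.083,.095),top_of_fingers=(-.082,-.0316,.2)).items():
    print(n,((proj(S,W(*p))[0]-[269.5,119.5])*3.5).round(),proj(T,W(*p))[0].round(1))
a=cv2.imread('pics/t1.png')[170:250,285:395]; cv2.imwrite('pics/t1c.png',cv2.resize(a,None,fx=7,fy=7,interpolation=cv2.INTER_CUBIC))
E
```

```text
tcp [260. 323.] [357.1 220.6]
neartabend [308. 268.] [348.4 182.6]
nearfoot [272. 394.] [349.3 206.9]
farfoot [319. 361.] [369.8 213. ]
top_of_fingers [263. 256.] [359.5 219.8]
```

View pics/t1c.png

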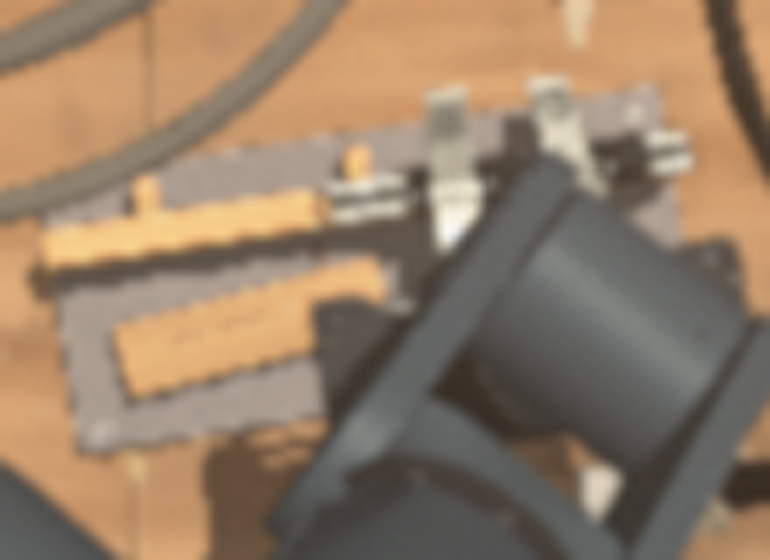

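The fingers project where expected: TCP predicted at (260,323), seen at (262,320), left of the near arm. Next I move over the far foot and press it down along its arc.

Emit:
play_rows(steps=[-1,0.18,0.54,0.26,0,-1,0.18,0.54,0.26,0,-1,0.18,0.54,0.26,0,-1,0,0,0.38,0,-1,-0.04,0,0.44,0,-1,0,0,0.27,0,-1,0.07,0,0.27,0,-1,0.08,0,0.25,0,-1,0.12,0,0.25,0,-1,0,0,0,0])

```text
time: 3.35
position: [0.4813, -0.2482, 0.0524]
tool_rot: [0.996, 0.084, -0.0, -0.0]
ft_force: [-0.6, -0.1, -0.0]
grip_width: 0.0005
grip_force: 0.0
```

```bash
python3 -c "from h import *;st()"
```

```text
t 3.35 fence [-0.0595 -0.0796  0.0524] yaw-th 0.0001 F [-0.6 -0.1 -0. ] w 0.0005 q [-0.68  0.68  1.77  0.    0.69  0.72]
```

Emit:
play_rows(steps=[-1,0.17,0,0.23,0,-1,0.18,0,0.21,0,-1,0.14,0,0.13,0,-1,0.13,0,0.1,0,-1,0.18,0,0.11,0,-1,0.07,0,0,0,-1,0.05,0,0,0,-1,0,0,0,0,-1,0,0,0,0,-1,0,0,0,0])

```text
time: 4.35
position: [0.506, -0.2442, 0.0292]
tool_rot: [0.996, 0.084, -0.002, -0.001]
ft_force: [-7.1, -4.0, -3.3]
grip_width: 0.0009
grip_force: 3.9
```

```bash
python3 -c "from h import *;st()"
```

```text
t 4.35 fence [-0.0345 -0.0797  0.0292] yaw-th 0.0003 F [-7.6 -2.7 -3.3] w 0.0009 q [-0.65  0.73  1.73 -0.    0.69  0.76]
```

The force reading shows the far arm is against its down-stop. I'll check the grey stool's ring height before going behind the fence, and retreat meanwhile.

Emit:
play_rows(steps=[-1,-0.5,0,0,0,-1,-1,0,0,0,-1,-0.5,0,-0.6,0,-1,0,-0.2,-1,0,-1,0,-0.5,-1,0,-1,0,-0.5,-1,0,-1,0,-0.4,-1,0,-1,0,-0.3,-0.3,0,-1,0,0,0,0,-1,0,0,0,0])

```text
time: 5.35
position: [0.4398, -0.198, 0.1765]
tool_rot: [0.996, 0.084, 0.0, 0.0]
ft_force: [0.4, -1.6, -0.4]
grip_width: 0.0007
grip_force: 0.0
```

```bash
python3 - <<'E'
from h import *
from scipy.optimize import least_squares
st(); f=np.load('f.npz');S=cam('scene','pics/s2.png');T=cam('top','pics/t2.png')
tp=[(285,199),(311,188),(329,174),(347,135),(349,105),(178,130),(200,165)]; sp=[(287,150),(327,155),(364,150),(384,140),(388.6,131)]
pts=lambda h:np.array([ray(T,*p,h)[:2] for p in tp]+[ray(S,*p,h)[:2] for p in sp])
for h0 in(.15,.3,.45):
    r=least_squares(lambda a:np.hypot(*(pts(a[3])-a[:2]).T)-a[2],[.7,.1,.2,h0]); 
    print(r.x.round(3),r.fun.round(3),'fence',f['R'].T@(r.x[:2]-f['t']))
E
```

```text
t 5.35 fence [-0.092  -0.0231  0.1765] yaw-th 0.0001 F [ 0.1 -1.6 -0.4] w 0.0007 q [-0.66  0.41  1.83 -0.    0.9   0.75]
[0.752 0.094 0.255 0.252] [-0.001 -0.     0.004  0.001  0.008  0.012 -0.014 -0.001  0.004 -0.
 -0.005 -0.008] fence [0.26497428 0.21294258]
[0.752 0.094 0.255 0.252] [-0.001 -0.     0.004  0.001  0.008  0.012 -0.014 -0.001  0.004 -0.
 -0.005 -0.008] fence [0.26497428 0.21294258]
[0.752 0.094 0.255 0.252] [-0.001 -0.     0.004  0.001  0.008  0.012 -0.014 -0.001  0.004 -0.
 -0.005 -0.008] fence [0.26497428 0.21294258]
```

The ring is at fence (0.265, 0.213), radius 0.255, z 0.25, so the gripper's left rear corner would come near it. I'll turn the tool by 0.7 rad so that corner stays clear.

Emit:
play_rows(steps=[-1,0,0,0.17,-1,-1,0,0,0.17,-1,-1,0,0,0.17,-1,-1,0,0,0.17,-1,-1,0,0,0.17,-1,-1,0,0,0.17,-1,-1,0,0,0.17,-1,-1,0.6,0.53,0,0,-1,0.6,0.53,0,0,-1,0,0,0,0])

```text
time: 6.45
position: [0.4899, -0.192, 0.14]
tool_rot: [0.907, 0.421, 0.001, 0.001]
ft_force: [-0.1, -0.2, 0.9]
grip_width: 0.0004
grip_force: 0.0
```

```bash
python3 - <<'E'
from h import *
st()
S=cam('scene','pics/s3.png');a=cv2.imread('pics/s3.png')[120:280,270:480];cv2.imwrite('pics/s3c.png',cv2.resize(a,None,fx=3.5,fy=3.5,interpolation=2))
E
```

```text
t 6.45 fence [-0.0417 -0.0256  0.14  ] yaw-th 0.7002 F [-0.1 -0.2  0.9] w 0.0004 q [-0.59  0.51  1.76  0.    0.86  0.12]
```

View pics/s3c.png

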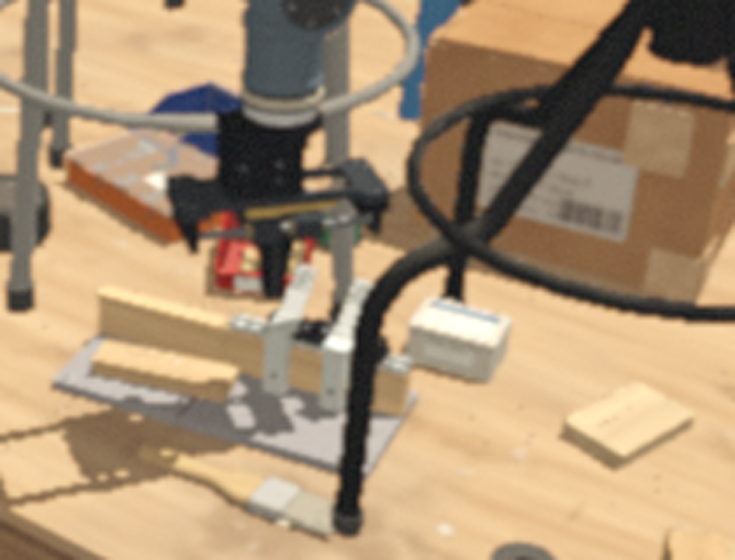

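The far stop is down, with its foot at (335,400) in the crop. The fingertip is at (273,290), clear of the ring. Next I go over the near tab and press.

Emit:
play_rows(steps=[-1,0.6,0.52,0,0,-1,0.6,0.52,0,0,-1,0.6,0.52,0,0,-1,0.6,0.52,0,0,-1,0,0,0.3,0,-1,0,0,0.33,0,-1,0,0,0.33,0,-1,0,0,0.33,0,-1,0,0,0.33,0,-1,0,0,0,0])

```text
time: 7.5
position: [0.579, -0.176, 0.0906]
tool_rot: [0.907, 0.42, -0.002, -0.002]
ft_force: [-0.4, -0.5, 0.7]
grip_width: 0.0001
grip_force: 0.1
```

```bash
python3 -c "from h import *;st()"
```

```text
t 7.5 fence [ 0.0489 -0.0247  0.0906] yaw-th 0.6995 F [-0.5 -0.4  0.7] w 0.0001 q [-0.48  0.67  1.59 -0.    0.89  0.22]
```

Emit:
play_rows(steps=[-1,0.1,0.08,0.2,0,-1,0.05,0.04,0.2,0,-1,0,0,0.2,0,-1,0,0,0.15,0,-1,0,0,0.1,0,-1,0,0,0.05,0,-1,0,0,0.05,0,-1,0,0,0,0,-1,0,0,0,0,-1,0,0,0,0])

```text
time: 8.5
position: [0.5872, -0.1754, 0.0642]
tool_rot: [0.907, 0.42, 0.0, 0.0]
ft_force: [0.1, 0.3, 0.3]
grip_width: 0.0001
grip_force: 0.5
```

```bash
python3 -c "
from h import *;st()
cam('scene','pics/s4.png');a=cv2.imread('pics/s4.png')[120:280,270:480];cv2.imwrite('pics/s4c.png',cv2.resize(a,None,fx=3.5,fy=3.5,interpolation=2))"
```

```text
t 8.5 fence [ 0.0571 -0.0255  0.0642] yaw-th 0.6996 F [0.2 0.3 0.3] w 0.0001 q [-0.47  0.72  1.58  0.    0.84  0.23]
```

View pics/s4c.png

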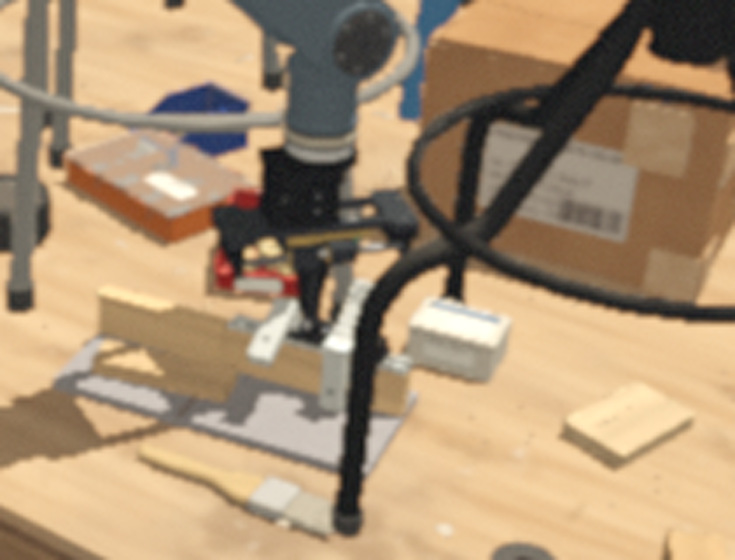

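The near arm has swung up (foot end at (260,355)). I'll press a few mm more until the stop is felt.

Emit:
play_rows(steps=[-1,0,0,0.05,0,-1,0,0,0.05,0,-1,0,0,0.05,0,-1,0,0,0.05,0,-1,0,0,0.05,0,-1,0,0,0,0,-1,0,0,0,0,-1,0,0,0,0,-1,0,0,0,0,-1,0,0,0,0])

```text
time: 9.55
position: [0.5877, -0.1755, 0.0575]
tool_rot: [0.907, 0.42, 0.001, 0.001]
ft_force: [0.7, 0.8, 6.7]
grip_width: 0.0006
grip_force: 2.6
```

```bash
python3 -c "
from h import *;st()"
```

```text
t 9.55 fence [ 0.0575 -0.0257  0.0575] yaw-th 0.6997 F [0.8 0.7 6.7] w 0.0006 q [-0.47  0.73  1.59  0.    0.82  0.23]
```

The tab is hard against its stop (6.7 N), so the near arm is fully up. Next I lift, come back in front of the fence and go round to the offcut.

Emit:
play_rows(steps=[-1,0,0,-0.6,0,-1,0,0,-1,0,-1,0,0,-1,0,-1,-0.38,-0.32,-0.5,0,-1,-0.76,-0.64,0,0,-1,-0.76,-0.64,0,0,-1,-0.76,-0.64,0,0,-1,-0.76,-0.64,0,0,-1,0.2,-0.8,0,0,-1,0.35,-0.8,0,0])

```text
time: 10.55
position: [0.4275, -0.1543, 0.1493]
tool_rot: [0.908, 0.419, -0.0, -0.0]
ft_force: [-0.3, 0.5, -0.1]
grip_width: 0.0002
grip_force: 0.0
```

```bash
python3 -c "
from h import *;st();f=np.load('f.npz')
T=cam('top','pics/t5.png')
for n,p in dict(near=(-.062,-.024,.095),neartab=(.0515,-.024,.05),farf=(-.026,-.083,.087)).items(): print(n,((proj(T,np.r_[f['R']@p[:2]+f['t'],p[2]])[0]-[284.5,169.5])*7).round())
a=cv2.imread('pics/t5.png')[170:250,285:395]; cv2.imwrite('pics/t5c.png',cv2.resize(a,None,fx=7,fy=7,interpolation=cv2.INTER_CUBIC))"
```

```text
t 10.55 fence [-0.0968  0.022   0.1493] yaw-th 0.6968 F [-0.2  0.5 -0.1] w 0.0002 q [-0.59  0.42  1.92  0.    0.8   0.11]
near [479. 323.]
neartab [435. 108.]
farf [583. 234.]
```

Emit:
play_rows(steps=[0.4,0,0,0,1,0.4,0,0,0,1,0.4,0,0,0,1,0.4,0,0,0,1,0.4,0,0,0,1,0.4,0,0,0,1,0.4,0,0,0,1,0.4,-0.09,-0.87,0,0,0.4,-0.09,-0.87,0,0,0.4,-0.09,-0.87,0,0])

```text
time: 11.6
position: [0.4074, -0.0775, 0.1493]
tool_rot: [0.997, 0.083, -0.0, -0.0]
ft_force: [0.1, 0.5, -0.2]
grip_width: 0.0601
grip_force: 0.0
```

```bash
python3 -c "
from h import *;st()"
```

```text
t 11.6 fence [-0.1038  0.1011  0.1493] yaw-th -0.0011 F [ 0.2  0.5 -0.2] w 0.0601 q [-0.46  0.38  2.02  0.    0.75  0.94]
```

Emit:
play_rows(steps=[0.4,0,0,1,0,0.4,0,0,1,0,0.4,0,0,1,0,0.4,0,0,1,0,0.4,0,0,0.25,0,0.4,0.3,0,0,0,0.4,0.3,0,0,0,0.4,0.3,0,0,0,0.4,0.3,0,0,0,0.4,0.3,0,0,0])

```text
time: 12.6
position: [0.4532, -0.0706, 0.0231]
tool_rot: [0.996, 0.084, 0.001, 0.0]
ft_force: [-1.0, -0.3, 0.2]
grip_width: 0.0609
grip_force: 0.6
```

```bash
python3 -c "
from h import *;st()"
```

```text
t 12.6 fence [-0.0575  0.1002  0.0231] yaw-th 0.0001 F [-1.  -0.2  0.2] w 0.0609 q [-0.4   0.68  1.99 -0.    0.46  1.  ]
```

Emit:
play_rows(steps=[0.4,0.15,0,0,0,0.4,0.1,0,0,0,0.4,0.1,0,0,0,0.4,0.05,0,0,0,0.4,0.05,0,0,0,0.4,0,0,0,0,0.4,0,0,0,0,0.4,0,0,0,0,0.4,0,0,0,0,0.4,0,0,0,0])

```text
time: 13.6
position: [0.4635, -0.0685, 0.022]
tool_rot: [0.996, 0.084, -0.002, -0.0]
ft_force: [-4.3, -3.3, 2.8]
grip_width: 0.061
grip_force: 2.4
```

```bash
python3 -c "
from h import *;st()"
```

```text
t 13.6 fence [-0.047   0.1005  0.022 ] yaw-th 0.0004 F [-4.8 -2.5  2.8] w 0.061 q [-0.39  0.69  1.97 -0.    0.49  1.02]
```

The offcut is flush against the fence (5 N reaction). I back off, lift, and turn a quarter turn to push the left end with one fingertip. Keeping the fingers open holds the wrist clear of the ring.

Emit:
play_rows(steps=[0.4,-0.4,0,0,0,0.4,-1,0,0,0,0.4,-0.2,0,-0.8,0,0.4,0,0,-1,0,0.4,0,0,-1,-1,0.4,0,0,-0.2,-1,0.4,0,0,0,-1,0.4,0,0,0,-1,0.4,0,0,0,-1,0.4,0,0,0,-1])

```text
time: 14.6
position: [0.4178, -0.0765, 0.1121]
tool_rot: [0.927, 0.376, 0.0, 0.0]
ft_force: [0.2, -0.8, 0.2]
grip_width: 0.0611
grip_force: 0.0
```

Emit:
play_rows(steps=[0.4,0,0,0,-1,0.4,0,0,0,-1,0.4,0,0,0,-1,0.4,0,0,0,-1,0.4,0,0,0,-1,0.4,0,0,0,-1,0.4,0,0,0,-1,0.4,0,0,0,-1,0.4,0,0,0,-1,0.4,0,0,0,-0.7])

```text
time: 15.6
position: [0.4177, -0.0765, 0.112]
tool_rot: [0.645, 0.765, 0.0, 0.0]
ft_force: [0.5, 0.5, 0.0]
grip_width: 0.0611
grip_force: 0.0
```

```bash
python3 - <<'E'
from h import *
st();f=np.load('f.npz')
T=cam('top','pics/t6.png')
hsv=cv2.cvtColor(T['image'],cv2.COLOR_RGB2HSV)
for n,p in dict(FR=(-.038,.014,.031),FL=(-.038,.154,.031),tcp=(-.095,.1,.11),near=(-.062,-.024,.095),neartab=(.0515,-.024,.05),farf=(-.026,-.083,.087)).items(): print(n,((proj(T,np.r_[f['R']@p[:2]+f['t'],p[2]])[0]-[284.5,169.5])*7).round())
a=cv2.imread('pics/t6.png')[170:250,285:395]; cv2.imwrite('pics/t6c.png',cv2.resize(a,None,fx=7,fy=7,interpolation=cv2.INTER_CUBIC))
E
```

```text
t 15.6 fence [-0.0935  0.1004  0.112 ] yaw-th 1.5725 F [0.6 0.4 0. ] w 0.0611 q [-0.45  0.47  2.03  0.    0.65 -0.62]
FR [387. 294.]
FL [117. 334.]
tcp [239. 427.]
near [479. 323.]
neartab [435. 108.]
farf [583. 234.]
```

View pics/t6c.png

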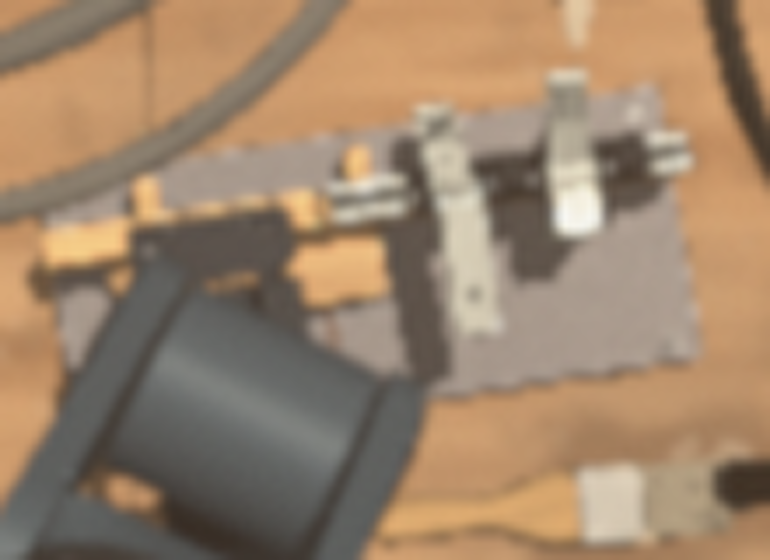

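Both stops are flipped (near foot end at (480,325), far foot at (580,225)), and the offcut is flush with its right end at (388,290). Next I go to the left end and down.

Emit:
play_rows(steps=[0.4,0.88,0.43,0,0,0.4,0.88,0.43,0,0,0.4,0.88,0.43,0,0,0.4,0,0,0.5,0,0.4,0,0,1,0,0.4,0,0,1,0,0.4,0,0,0.5,0,0.4,-0.2,0,0,0,0.4,-0.2,0,0,0,0.4,0,0,0,0])

```text
time: 16.65
position: [0.4463, -0.005, 0.0229]
tool_rot: [0.646, 0.763, 0.001, 0.001]
ft_force: [0.5, -0.1, 0.6]
grip_width: 0.0612
grip_force: 0.0
```

```bash
python3 -c "
from h import *;st()"
```

```text
t 16.65 fence [-0.0533  0.1661  0.0229] yaw-th 1.5679 F [ 0.5 -0.2  0.6] w 0.0612 q [-0.26  0.68  2.03  0.    0.43 -0.43]
```

Emit:
play_rows(steps=[0.4,-0.2,0,0,0,0.4,-0.27,0,0,0,0.4,-0.27,0,0,0,0.4,-0.27,0,0,0,0.4,-0.27,0,0,0,0.4,-0.27,0,0,0,0.4,-0.27,0,0,0,0.4,-0.27,0,0,0,0.4,-0.27,0,0,0,0.4,-0.2,0,0,0])

```text
time: 17.65
position: [0.4581, -0.0804, 0.0221]
tool_rot: [0.646, 0.764, 0.0, 0.0]
ft_force: [-0.3, 0.5, -0.2]
grip_width: 0.061
grip_force: 0.5
```

```bash
python3 -c "
from h import *;st()"
```

```text
t 17.65 fence [-0.0543  0.0897  0.0221] yaw-th 1.5693 F [-0.2  0.5 -0.2] w 0.061 q [-0.41  0.69  1.98 -0.    0.47 -0.58]
```

Emit:
play_rows(steps=[0.4,-0.1,0,0,0,0.4,-0.1,0,0,0,0.4,-0.1,0,0,0,0.4,-0.06,0,0,0,0.4,-0.05,0,0,0,0.4,-0.05,0,0,0,0.4,0,0,0,0,0.4,0,0,0,0,0.4,0,0,0,0,0.4,0,0,0,0])

```text
time: 18.65
position: [0.4591, -0.0916, 0.0221]
tool_rot: [0.645, 0.764, 0.0, -0.002]
ft_force: [-0.0, 5.9, 2.7]
grip_width: 0.0609
grip_force: 3.2
```

```bash
python3 -c "
from h import *;st()"
```

```text
t 18.65 fence [-0.0552  0.0786  0.0221] yaw-th 1.5706 F [1.  5.8 2.7] w 0.0609 q [-0.44  0.69  1.97  0.    0.49 -0.61]
```

Butted at the far stop (5.8 N). Next a gentle flush nudge from the front near the left end.

Emit:
play_rows(steps=[0.4,0.2,0,0,0,0.4,0.3,0,0,0,0.4,0,-0.7,0,0,0.4,0,-0.7,0,0,0.4,-0.6,0,0,0,0.4,-0.6,0,0,0,0.4,-0.2,0,0,0,0.4,0,0.15,0,0,0.4,0,0.1,0,0,0.4,0,0,0,0])

```text
time: 19.65
position: [0.431, -0.1248, 0.0222]
tool_rot: [0.645, 0.764, 0.0, 0.0]
ft_force: [0.7, -0.2, -0.3]
grip_width: 0.061
grip_force: 0.0
```

Emit:
play_rows(steps=[0.4,0,0.07,0,0,0.4,0,0.07,0,0,0.4,0,0.05,0,0,0.4,0,0.05,0,0,0.4,0,0,0,0,0.4,0,0,0,0,0.4,0,0,0,0,0.4,0,0,0,0,0.4,0,0,0,0,0.4,0,0,0,0])

```text
time: 20.65
position: [0.4377, -0.1243, 0.0222]
tool_rot: [0.646, 0.764, 0.0, -0.0]
ft_force: [-0.6, -0.2, -0.5]
grip_width: 0.061
grip_force: 0.0
```

```bash
python3 -c "
from h import *;st()"
```

```text
t 20.65 fence [-0.0818  0.0499  0.0222] yaw-th 1.5696 F [-0.7 -0.1 -0.5] w 0.061 q [-0.52  0.68  2.    0.    0.45 -0.69]
```

Emit:
play_rows(steps=[0.4,0,0.07,0,0,0.4,0,0.07,0,0,0.4,0,0.04,0,0,0.4,0,0,0,0,0.4,0,0,0,0,0.4,0,0,0,0,0.4,0,0,0,0,0.4,0,0,0,0,0.4,0,0,0,0,0.4,0,0,0,0])

```text
time: 21.65
position: [0.4431, -0.1235, 0.0221]
tool_rot: [0.646, 0.764, -0.0, 0.0]
ft_force: [0.4, -0.4, 0.6]
grip_width: 0.0609
grip_force: 0.0
```

```bash
python3 -c "
from h import *;st()"
```

```text
t 21.65 fence [-0.0763  0.0498  0.0221] yaw-th 1.5697 F [ 0.3 -0.5  0.6] w 0.0609 q [-0.52  0.69  1.99 -0.    0.46 -0.68]
```

Emit:
play_rows(steps=[0.4,0,0.05,0,0,0.4,0,0.05,0,0,0.4,0,0.05,0,0,0.4,0,0,0,0,0.4,0,0,0,0,0.4,0,0,0,0,0.4,0,0,0,0,0.4,0,0,0,0,0.4,0,0,0,0,0.4,0,0,0,0])

```text
time: 22.65
position: [0.4443, -0.1228, 0.0222]
tool_rot: [0.646, 0.764, -0.001, -0.003]
ft_force: [-9.4, -8.3, 5.5]
grip_width: 0.0607
grip_force: 5.2
```

```bash
python3 -c "
from h import *;st()"
```

```text
t 22.65 fence [-0.075   0.0503  0.0222] yaw-th 1.57 F [-10.7  -6.6   5.5] w 0.0607 q [-0.51  0.69  1.98 -0.    0.48 -0.68]
```

The offcut is firmly flush. I withdraw and check.

Emit:
play_rows(steps=[0.4,0,-0.3,0,0,0.4,0,-0.8,0,0,0.4,0,-0.5,-0.3,0,0.4,0,0,-1,0,0.4,0,0,-1,0,0.4,0,0,-1,0,0.4,0.8,-0.5,-0.3,0,0.4,0.8,-0.3,0,0,0.4,0.8,0,0,0,0.4,0,0,0,0])

```text
time: 23.65
position: [0.3622, -0.0611, 0.1303]
tool_rot: [0.645, 0.764, -0.0, -0.001]
ft_force: [0.2, -0.5, 0.7]
grip_width: 0.0612
grip_force: 0.0
```

```bash
python3 - <<'E'
from h import *
st();f=np.load('f.npz')
T=cam('top','pics/t7.png')
for n,p in dict(BFR=(-.038,-.072,.031),BFL=(-.038,.068,.031),near=(-.062,-.024,.095),farL=(-.026,-.072,.03)).items(): print(n,((proj(T,np.r_[f['R']@p[:2]+f['t'],p[2]])[0]-[284.5,169.5])*7).round())
a=cv2.imread('pics/t7.png')[170:250,285:395]; cv2.imwrite('pics/t7c.png',cv2.resize(a,None,fx=7,fy=7,interpolation=cv2.INTER_CUBIC))
E
```

```text
t 23.65 fence [-0.1456  0.1249  0.1303] yaw-th 1.5721 F [ 0.1 -0.5  0.7] w 0.0612 q [-0.47  0.38  2.15  0.    0.62 -0.64]
BFR [551. 269.]
BFL [283. 309.]
near [479. 323.]
farL [547. 246.]
```

View pics/t7c.png

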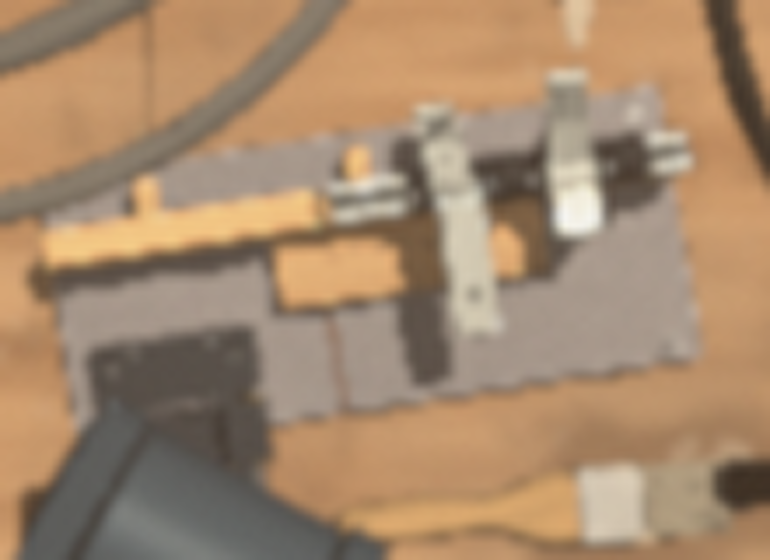

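The left front corner sits at (283,309), exactly as predicted, and the right end is at the far stop at about (552,265). The nudge pulled slightly along the fence, so I'll re-seat the offcut with one light end push.

Emit:
play_rows(steps=[0.4,-0.3,1,0,0,0.4,-0.3,1,0,0,0.4,-0.2,1,0,0,0.4,0,0,1,0,0.4,0,0,1,0,0.4,0,0,1,0,0.4,0,0,0.6,0,0.4,-0.1,0,0,0,0.4,0,0,0,0,0.4,0,0,0,0])

```text
time: 24.7
position: [0.4589, -0.0762, 0.0229]
tool_rot: [0.646, 0.763, 0.0, 0.001]
ft_force: [0.1, -0.3, -0.3]
grip_width: 0.0613
grip_force: 0.0
```

```bash
python3 -c "
from h import *;st()"
```

```text
t 24.7 fence [-0.0529  0.0938  0.0229] yaw-th 1.5691 F [ 0.1 -0.3 -0.3] w 0.0613 q [-0.41  0.69  1.98  0.    0.47 -0.57]
```

Emit:
play_rows(steps=[0.4,-0.1,0,0,0,0.4,-0.1,0,0,0,0.4,-0.1,0,0,0,0.4,-0.06,0,0,0,0.4,-0.06,0,0,0,0.4,-0.05,0,0,0,0.4,-0.05,0,0,0,0.4,0,0,0,0,0.4,0,0,0,0,0.4,0,0,0,0])

```text
time: 25.7
position: [0.4604, -0.0907, 0.0221]
tool_rot: [0.646, 0.764, -0.0, -0.0]
ft_force: [-0.2, 0.5, -1.0]
grip_width: 0.061
grip_force: 0.0
```

```bash
python3 -c "
from h import *;st()"
```

```text
t 25.7 fence [-0.0538  0.0793  0.0221] yaw-th 1.5698 F [-0.1  0.5 -1. ] w 0.061 q [-0.43  0.69  1.97  0.    0.48 -0.6 ]
```

Emit:
play_rows(steps=[0.4,-0.05,0,0,0,0.4,-0.04,0,0,0,0.4,0,0,0,0,0.4,0,0,0,0,0.4,0,0,0,0,0.4,0,0,0,0,0.4,0,0,0,0,0.4,0,0,0,0,0.4,0,0,0,0,0.4,0,0,0,0])

```text
time: 26.7
position: [0.4594, -0.0915, 0.0221]
tool_rot: [0.645, 0.764, 0.0, -0.002]
ft_force: [0.9, 6.9, 2.2]
grip_width: 0.0609
grip_force: 3.5
```

```bash
python3 -c "
from h import *;st()"
```

```text
t 26.7 fence [-0.0549  0.0786  0.0221] yaw-th 1.5704 F [2.  6.6 2.2] w 0.0609 q [-0.44  0.69  1.97  0.    0.49 -0.61]
```

Hard contact again at the same y = 0.0786, so the offcut is butted. I withdraw and hand in.

Emit:
play_rows(steps=[0.4,0.2,0,0,0,0.4,0.6,0,0,0,0.4,0,-0.2,-0.8,0,0.4,0,-0.5,-1,0,0.4,0,-0.5,-1,0,0.4,0,-0.5,-1,0,0.4,0,-0.5,0,0,0.4,0,0,0,0,0.4,0,0,0,0,0.4,0,0,0,0])

```text
time: 27.7
position: [0.3925, -0.0809, 0.1358]
tool_rot: [0.646, 0.764, 0.0, 0.0]
ft_force: [0.3, -0.2, -0.9]
grip_width: 0.0607
grip_force: 0.0
```

```bash
python3 - <<'E'
from h import *
st();f=np.load('f.npz');T=cam('top','pics/t8.png')
a=cv2.imread('pics/t7.png').astype(int);b=cv2.imread('pics/t8.png').astype(int)
print('diff stops/board', np.abs(a-b)[190:218,322:372].mean(), np.abs(a-b)[190:218,322:372].max())
print(robot.hand_in())
E
```

```text
t 27.7 fence [-0.1191  0.1003  0.1358] yaw-th 1.5696 F [ 0.3 -0.2 -0.9] w 0.0607 q [-0.48  0.39  2.06  0.    0.68 -0.65]
diff stops/board 4.121666666666667 138
the job is handed in; nothing more can be done
None
```

I handed the job in at about 28 s of the 64 s limit: near stop up, far stop down, and the offcut flush with the fence and butted against the far stop, going by contact forces and the camera; no verdict came back.

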